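# Pair a remote handset with the garage-door receiver

## Robot

A 6-joint arm with a two-finger parallel gripper is mounted at the origin on the work surface. World frame = base frame: x ahead of the robot, y to its left, z up, the work surface at z = 0. Lengths are in mm, angles in rad, forces in N, time in s.
With the tool pointing down it reaches from about 350 to 775 mm from the base axis. Payload 7.3 kg.
Tool frame: the origin (TCP) lies between the finger pads; the fingertips stand 22 mm ahead of it and the grasp point (between the pads) lies 3 mm ahead of it (nose_length is the distance from the TCP to the fingertips, in mm); z points along the fingers, y is the direction in which the jaws open and shut (so a half turn about z gives the same grasp; the last joint's range is limited). The gripper opens to 92 mm and grips with 3 to 60 N. Pads are 19 mm wide; open, the fingers measure 130 mm over their backs; the gripper's body (75 mm by 190 mm) begins 47 mm behind the grasp point.
Start: joints at [1.18, 0.342, 1.524, -0, 1.275, -0.146], TCP at [127.223, 509.369, 248.741] pointing down, gripper open.
Joint ranges: [-2.53, 2.53], [-0.77, 2.02], [0.04, 2.7], [-1, 4.14], [0.28, 2.66], [-3.11, 3.11]. Speed limits (rad/s): [2.57, 2.57, 3.14, 3.14, 3.14, 3.14].

## Interface

Orientations are given as [roll, pitch, yaw] about the fixed x, y, z axes, in that order (R = Rz(yaw) Ry(pitch) Rx(roll)).
In Python, from plant import get_obs, capture, close_job, nose_length gives the robot as it stands.
- The arm moves only by the tool step_arm, never from a script. Its argument "increments" is text: rows parted by semicolons, each of 7 numbers parted by spaces: the turn, a rotation vector about the tool's x, y, z in rad, then the shift along the tool's x, y, z in mm, then the opening, from -1 (shut) to 1 (fully open). A call has 1 to 20 rows; each row is the pose to reach, as a shift and turn from the pose commanded when the call began, along the tool's axes at that moment; what a row does not reach only later rows make up. A row lasts 1/8 s, in which the tool goes at most 62.5 mm and 10.7 degrees, less where a joint would pass 70% of its speed; a pose out of reach is approached as far as the arm can. A call with a gripper value outside its range is refused whole. The fingers move at their own pace and stop on an object; the grip force is fixed at half the most. Time passes only in rows, so rows that repeat a pose let the fingers close. It gives the time, the measured TCP pose, the force and the opening at its end, in the units of the state.
- get_obs(): the state, without advancing time (a new reading comes with each control period).
- capture(name): name is "scene" or "top" or "wrist"; returns a dict with "frame" (420x560x3 uint8, red, green, blue), "K" (3x3 intrinsics, pixels), "extrinsics" (4x4, takes a point from world to camera coordinates); the wrist camera has in their place "tool_from_camera" (4x4, takes a point from camera to tool coordinates, whose origin is the TCP and whose axes are the flange's). Camera axes: x right, y down, z forward; pixel columns grow to the right and rows downward; lengths in mm; the calibration is good to about 2 mm. A picture is of the moment at which its call begins: read the wrist's pose just before it. There is no depth.
- close_job(): hands the job in, once; it reports no verdict.
The state is a dict: "time": time; "joint_positions": joint angles; "dq": joint speeds; "tau": joint torques, N m; "tool_pos": TCP position; "tcp_rot": TCP orientation; "contact_force": force on the tool from outside, world axes, zero at the start; "moment": the same for the moment, N m; "grip_width": finger opening in mm.
Only numpy, scipy, OpenCV 4.12 (cv2) and the standard library are available. Lean on these libraries where they do the work, as an engineer would, in place of code of your own. Each camera call takes 0.05 s, during which the arm holds its last target.

## Task

Pair the handset that has a single round key with the garage-door receiver, using only the fingertips: lightly press the receiver's round key all the way down (it stays down), then press the handset's key all the way down for a moment and let it come up again, then lightly press the receiver's long bar key all the way down (it stays down too). Press the handset where it lies on the bench, without picking it up, pushing it away or tipping it. Do not press the receiver's square key or any key of the two-key handset, and leave that handset and everything else on the bench where they are.

Things in the scene. Friction and masses are not known exactly. Their poses are not given: they have to be found in the camera images.
- receiver: door-opener receiver, a grey box with a white top plate, 130 x 190 x 45 mm (x, y, z), screwed to the bench; a thin black aerial lies along its far (+x) side, below its top. Origin: centre of its underside; z up; its long side is along its y. Its flat top, 45 mm above the bench, carries three black keys, each standing 12 mm proud and sliding straight down 8 mm: round key at (32, 58) mm, square key at (32, -58) mm, bar key at (-30, 0) mm (x, y in its frame)
- round_key_top (a point): centre of the top of the receiver's small round key, 22 mm across; 57 mm above the bench while up; moves down with the key
- round_key (a joint): travel of the round key in m: 0 up, 0.008 fully down. It has no spring: it moves against about 3 N of friction and stays wherever it is left
- bar_key_top (a point): centre of the top of the receiver's long bar key, 20 x 60 mm (long along the receiver's y); 57 mm above the bench while up; moves down with the key
- bar_key (a joint): travel of the bar key in m: 0 up, 0.008 fully down. It has no spring: it moves against about 3 N of friction and stays wherever it is left
- square_key_top (a point): centre of the top of the receiver's square key, 24 x 24 mm, 57 mm above the bench: not to be pressed
- square_key (a joint): travel of the square key in m: 0 up, 0.008 fully down; springs back. Not to be pressed
- handset: the handset to pair: loose on the bench, black with a pale face and a small wire loop at one end, 56 x 84 x 22 mm (x, y, z), about 0.12 kg. Origin: centre of its underside; z up. One round key in the middle of its face
- handset_key_top (a point): centre of the top of the handset's round key, 30 mm across, standing 9 mm proud, so 31 mm above the bench while up; moves down with the key
- handset_key (a joint): travel of the handset's key in m: 0 up, 0.006 fully down; a spring (about 1 N at first, 3.5 N fully down) brings it up again
- spare: the other handset, loose, same case and size, but with two square keys: to be left alone. Origin: centre of its underside
- spare_key_a (a joint): travel of one square key of the other handset in m: 0 up, 0.006 down; springs back. Not to be pressed
- spare_key_b (a joint): travel of its other square key in m, likewise. Not to be pressed
- jar: glass jar with a steel cap, 60 mm across, 75 mm tall, standing loose; to be left alone. Origin: centre of its underside
- tape: yellow tape measure, 70 x 40 x 60 mm, standing loose; to be left alone. Origin: centre of its underside
- oil: grey oil bottle, 72 mm across, 200 mm tall, standing loose; to be left alone. Origin: centre of its underside
- spray: spray can, 66 mm across, 190 mm tall, standing loose; to be left alone. Origin: centre of its underside
Things that resemble listed ones, but are neither listed nor needed, are in the scene too. Leave any turquoise look-alike of the handset alone. Several things look just like the receiver: the one meant starts farthest from the robot's base.

How it is judged:
By the outcome, as a careful person would: the job done as asked, in the order asked, and still so for the second after the job is handed in, with the robot touching nothing.
It also fails if it takes over 61 s, if anything falls off the work surface, if the arm or the gripper's body presses on something with over 40 N, if the wrist force passes 120 N, or if a joint passes its speed limit or range.

## Working session

There is one attempt and no reset: what is moved stays moved. The work goes in short steps, Python scripts to look and compute and a tool call to move; the robot and the scene stay as the last step left them, time stands still between calls to the robot, and variables do not carry over. Pictures are saved under pics/ and viewed, and the job is handed in when it is done.

Besides the shell and the picture viewer there is one more tool, called after "Call:" by a JSON object that holds its "fn" and its "kwargs", one argument or row to a line. step_arm: Moves the arm, as the interface text tells. Its arguments: {"type":"object","properties":{"increments":{"type":"string"}},"required":["increments"]}

```bash
mkdir -p pics; python3 - <<'E'
from plant import get_obs,capture,nose_length
import cv2,numpy as np,pickle
print(nose_length if not callable(nose_length) else nose_length())
o=get_obs();print({k:np.round(v,3) for k,v in o.items()})
for n in("scene","top"):
    c=capture(n);pickle.dump(c,open(f"{n}.pkl","wb"))
    cv2.imwrite(f"pics/{n}0.png",cv2.resize(c["frame"][:,:,::-1],(800,600),interpolation=cv2.INTER_CUBIC))
    print(n,c["K"],np.round(c["extrinsics"],3))
E
```

```text
22.0
{'time': np.float64(0.0), 'joint_positions': array([ 1.18 ,  0.343,  1.525,  0.   ,  1.275, -0.146]), 'dq': array([-0.   ,  0.002, -0.001, -0.001, -0.   ,  0.001]), 'tau': array([ 3.0000e-03, -4.3125e+01, -2.4422e+01,  7.2000e-02,  5.6000e-02,
       -0.0000e+00]), 'tool_pos': array([127.063, 508.997, 248.054]), 'tcp_rot': array([-3.14 , -0.   ,  2.897]), 'contact_force': array([-0.367, -0.826, -0.131]), 'moment': array([-0.05 , -0.012,  0.023]), 'grip_width': np.float64(91.982)}
scene [[442.79994625   0.         271.24569139]
 [  0.         442.79994625 205.97577556]
 [  0.           0.           1.        ]] [[ 6.61000e-01  7.50000e-01  2.00000e-03 -4.07387e+02]
 [ 5.79000e-01 -5.09000e-01 -6.36000e-01 -2.63112e+02]
 [-4.76000e-01  4.22000e-01 -7.71000e-01  1.70029e+03]
 [ 0.00000e+00  0.00000e+00  0.00000e+00  1.00000e+00]]
top [[407.15353659   0.         272.13584006]
 [  0.         407.15353659 206.77593869]
 [  0.           0.           1.        ]] [[ 1.00000e-02 -1.00000e+00 -2.40000e-02  3.67470e+01]
 [-9.92000e-01 -7.00000e-03 -1.23000e-01  5.77843e+02]
 [ 1.23000e-01  2.50000e-02 -9.92000e-01  1.00368e+03]
 [ 0.00000e+00  0.00000e+00  0.00000e+00  1.00000e+00]]
```

View pics/scene0.png

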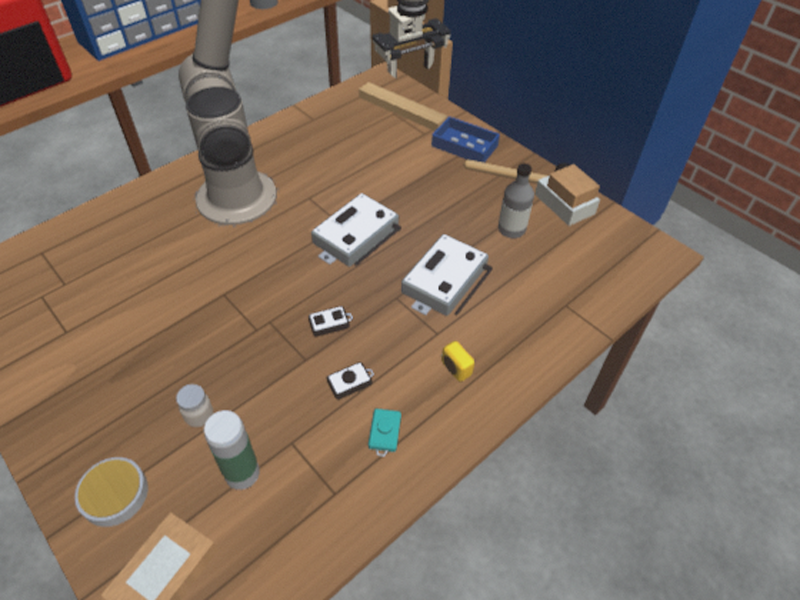

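View pics/top0.png

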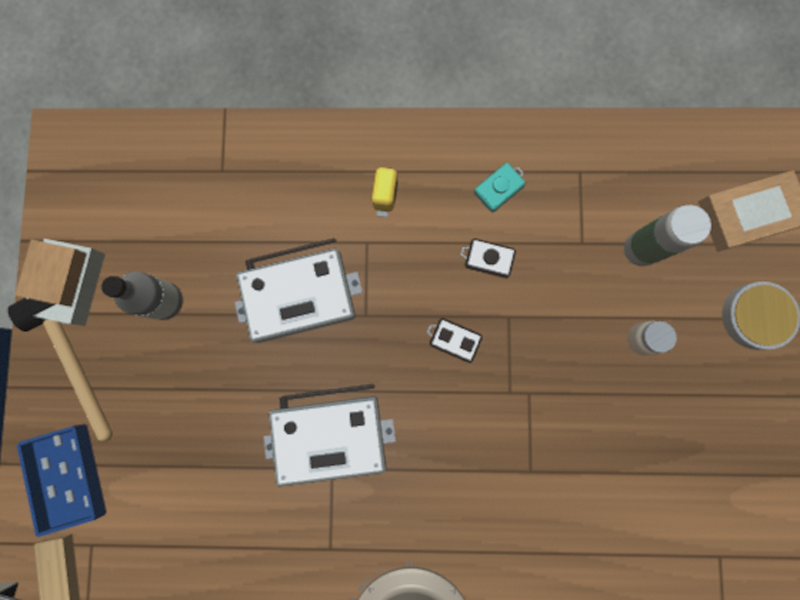

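The top view (800x600) shows these candidates:
- **Receivers:** far at (297,293), near at (327,440). The far one is meant.
- **Handsets:** one round key at (491,257), two square keys at (456,340), turquoise at (500,187). The one at (491,257) is meant.

Next I'll measure these and take a close crop to check the choice.

```bash
cat > h.py <<'E'
import numpy as np,cv2
def ray(c,u,v,z,E=None):
    E=c["extrinsics"] if E is None else E
    R,t=E[:3,:3],E[:3,3]; o=-R.T@t
    d=R.T@np.linalg.inv(c["K"])@[u,v,1]
    return (o+d*(z-o[2])/d[2])
def proj(c,p):
    E=c["extrinsics"];q=c["K"]@(E[:3,:3]@p+E[:3,3]);return q[:2]/q[2]
E
python3 - <<'E'
import pickle,cv2,numpy as np
from h import *
for n,boxes in(("top",{"recv":(160,165,255,245),"hs":(322,165,365,197),"spare":(298,220,340,256),"near":(185,270,275,345)}),("scene",{"recv":(280,160,345,222),"hs":(226,250,262,280),"spare":(213,212,250,236)})):
    c=pickle.load(open(n+".pkl","rb"));f=c["frame"]
    for k,(x0,y0,x1,y1) in boxes.items():
        g=f[y0:y1,x0:x1].max(2)
        w=(g>150).astype(np.uint8)
        cs,h=cv2.findContours(w,cv2.RETR_CCOMP,cv2.CHAIN_APPROX_NONE)
        print(n,k)
        for q,hh in zip(cs,h[0]):
            a=cv2.contourArea(q)
            if a<20: continue
            m=cv2.moments(q);u,v=m["m10"]/m["m00"]+x0,m["m01"]/m["m00"]+y0
            r=cv2.minAreaRect(q)
            zs=(45,57) if k in("recv","near") else (22,31)
            print("hole" if hh[3]>=0 else "outer",a,np.round([u,v],1),np.round(r[1],1),round(r[2]),[np.round(ray(c,u,v,z)).tolist() for z in zs])
            if hh[3]<0:
                print("  corners",[np.round(ray(c,p[0]+x0,p[1]+y0,zs[0])[:2]).tolist() for p in cv2.boxPoints(r)])
c=pickle.load(open("top.pkl","rb"));f=c["frame"][:,:,::-1]
cv2.imwrite("pics/crop1.png",cv2.resize(f[110:260,150:380],None,fx=3.4,fy=3.4,interpolation=cv2.INTER_CUBIC))
E
```

```text
top recv
outer 52.5 [247.1 198.2] [13.8  7. ] 76 [[598.0, 105.0, 45.0], [596.0, 104.0, 57.0]]
  corners [[613.0, 118.0], [618.0, 101.0], [583.0, 91.0], [579.0, 109.0]]
outer 3246.5 [205.3 205.8] [46.8 76.7] 76 [[578.0, 212.0, 45.0], [576.0, 209.0, 57.0]]
  corners [[611.0, 329.0], [659.0, 138.0], [542.0, 108.0], [495.0, 296.0]]
hole 241.5 [207.7 216.8] [10.4 26.2] 76 [[550.0, 204.0, 45.0], [549.0, 202.0, 57.0]]
hole 73.5 [180.2 198.8] [9.9 9.2] 45 [[595.0, 276.0, 45.0], [594.0, 273.0, 57.0]]
hole 107.0 [224.4 187.7] [11.4 11.2] 76 [[625.0, 164.0, 45.0], [623.0, 162.0, 57.0]]
top hs
outer 457.0 [343.3 179.5] [28.9 17.2] 14 [[652.0, -142.0, 22.0], [650.0, -141.0, 31.0]]
  corners [[639.0, -101.0], [683.0, -112.0], [665.0, -185.0], [621.0, -173.0]]
hole 121.5 [343.4 179.2] [12.  12.7] 45 [[653.0, -143.0, 22.0], [651.0, -141.0, 31.0]]
top spare
outer 485.5 [319.1 237.6] [29.4 17.9] 23 [[501.0, -79.0, 22.0], [500.0, -78.0, 31.0]]
  corners [[494.0, -35.0], [536.0, -53.0], [507.0, -122.0], [465.0, -104.0]]
hole 88.5 [326.8 240.8] [10.3 10.3] 27 [[493.0, -99.0, 22.0], [492.0, -98.0, 31.0]]

[... 1615 characters left out ...]
0, 22.0], [657.0, -143.0, 31.0]]
  corners [[620.0, -169.0], [642.0, -82.0], [687.0, -99.0], [665.0, -185.0]]
hole 87.0 [243.8 263.4] [10.6 10.6] 45 [[650.0, -139.0, 22.0], [655.0, -142.0, 31.0]]
outer 21.0 [234.7 253.6] [ 6.  17.9] 55 [[605.0, -138.0, 22.0], [610.0, -141.0, 31.0]]
  corners [[596.0, -164.0], [596.0, -107.0], [617.0, -111.0], [616.0, -167.0]]
scene spare
outer 255.0 [229.3 222.4] [12.4 24. ] 76 [[501.0, -77.0, 22.0], [507.0, -81.0, 31.0]]
  corners [[463.0, -100.0], [494.0, -29.0], [538.0, -53.0], [508.0, -122.0]]
hole 53.0 [222.9 223.2] [8.  8.7] 76 [[490.0, -94.0, 22.0], [496.0, -98.0, 31.0]]
hole 53.0 [235.8 220. ] [8.2 8.2] 72 [[507.0, -56.0, 22.0], [513.0, -60.0, 31.0]]
```

View pics/crop1.png

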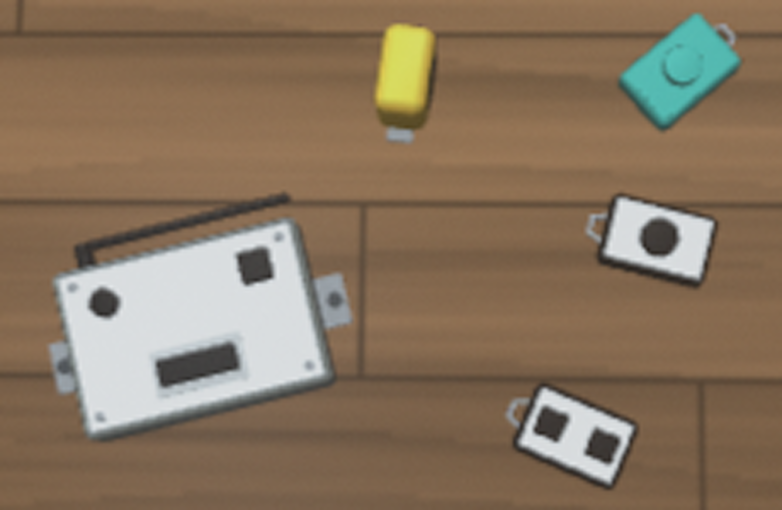

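The crop confirms the choice: the far receiver has its round key top left and bar below centre, and the single-round-key handset is at crop (659,237). Key geometry also checks out, with 115 mm between the round and square keys against 116 mm given. Next I'll check the oil bottle's clearance and work out the first move.

```bash
cat >> h.py <<'E'
from scipy.spatial.transform import Rotation as Ro
def rel(o,target,yaw=None):
    R=Ro.from_euler('xyz',o["tcp_rot"]); 
    s=R.inv().apply(np.array(target)-o["tool_pos"])
    t=None if yaw is None else (R.inv()*Ro.from_euler('xyz',[np.pi,0,yaw])).as_rotvec()
    return np.round(s,1),np.round(t,3) if t is not None else None
E
python3 - <<'E'
import pickle
from h import *
from plant import get_obs
c=pickle.load(open("top.pkl","rb"));s=pickle.load(open("scene.pkl","rb"))
print("oil base top",ray(c,119,211,0),"cap",ray(c,80,201,200),"scene base",ray(s,514*.7,228*.7,0), "scene cap", ray(s,524*.7,168*.7,200))
o=get_obs()
for y in (2.897,np.pi/2+.256,.256,np.pi+.256): print(y,rel(o,[595,273.5,135],y))
E
```

```text
oil base top [567.78134723 450.54815563   0.        ] cap [566.92690754 456.05582359 200.        ] scene base [573.94132642 470.42549235   0.        ] scene cap [572.69949589 459.79018494 200.        ]
2.897 (array([-511.1, -115. ,  113.2]), array([-0.001, -0.   , -0.   ]))
1.8267963267948966 (array([-511.1, -115. ,  113.2]), array([-1.00e-03,  1.00e-03,  1.07e+00]))
0.256 (array([-511.1, -115. ,  113.2]), array([-1.000e-03,  2.000e-03,  2.641e+00]))
3.3975926535897933 (array([-511.1, -115. ,  113.2]), array([-0.001, -0.001, -0.501]))
```

Call:
{"fn": "step_arm", "kwargs": {
  "increments": "0 0 1.07 -511 -115 0 -1;0 0 1.07 -511 -115 0 -1;0 0 1.07 -511 -115 0 -1;0 0 1.07 -511 -115 0 -1;0 0 1.07 -511 -115 0 -1;0 0 1.07 -511 -115 0 -1;0 0 1.07 -511 -115 0 -1;0 0 1.07 -511 -115 0 -1;0 0 1.07 -511 -115 0 -1;0 0 1.07 -511 -115 0 -1;0 0 1.07 -511 -115 0 -1;0 0 1.07 -511 -115 0 -1;0 0 1.07 -511 -115 50 -1;0 0 1.07 -511 -115 90 -1;0 0 1.07 -511 -115 90 -1;0 0 1.07 -511 -115 90 -1"
}}

```text
time: 2.1
tool_pos: [595.7, 274.7, 160.9]
tcp_rot: [3.139, -0.0, 1.828]
contact_force: [-0.2, -0.4, 0.2]
grip_width: 0.6
```

```bash
cat > wl.py <<'E'
import sys,pickle
from h import *
from plant import get_obs,capture
o=get_obs();c=capture("wrist")
T=np.eye(4);T[:3,:3]=Ro.from_euler('xyz',o["tcp_rot"]).as_matrix();T[:3,3]=o["tool_pos"]
c["extrinsics"]=np.linalg.inv(T@np.array(c["tool_from_camera"]))
pickle.dump((o,c),open("wrist.pkl","wb"))
print({k:np.round(o[k],3).tolist() for k in("time","tool_pos","tcp_rot","contact_force","grip_width")})
cv2.imwrite(f"pics/{sys.argv[1]}.png",cv2.resize(c["frame"][:,:,::-1],(800,600),interpolation=cv2.INTER_CUBIC))
p=o["tool_pos"]+np.array([0,0,-22]);print("tip px800",proj(c,p)/.7)
E
python3 wl.py w1
```

```text
{'time': 2.1, 'tool_pos': [595.663, 274.745, 160.872], 'tcp_rot': [3.139, -0.0, 1.828], 'contact_force': [-0.176, -0.374, 0.216], 'grip_width': 0.563}
tip px800 [397.62802627 376.15842694]
```

View pics/w1.png

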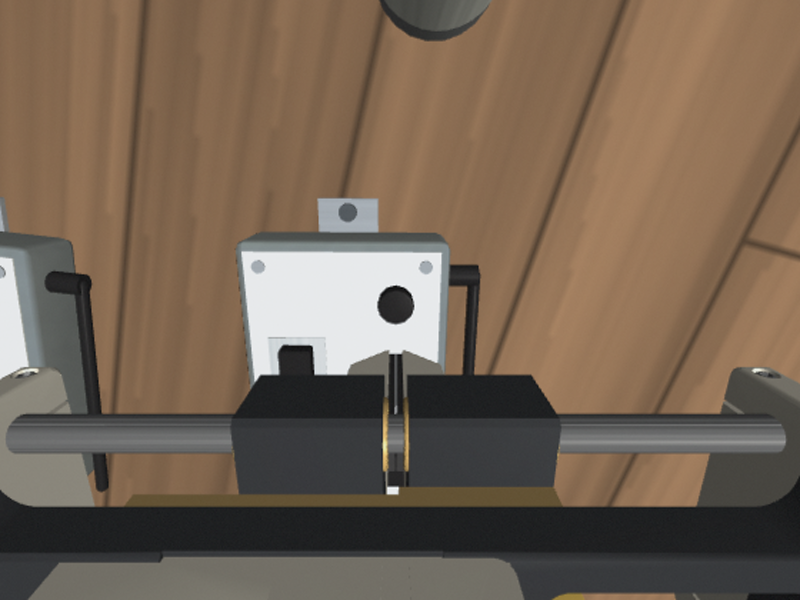

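The wrist view shows the round key at (395,304). The fingertips below it are shut, at about (397,360).

```bash
python3 - <<'E'
import pickle
from h import *
o,c=pickle.load(open("wrist.pkl","rb"))
f=c["frame"].max(2)
for x0,y0,x1,y1 in [(255,190,300,235)]:
    m=(f[y0:y1,x0:x1]<110).astype(np.uint8)
    n,l,s,ce=cv2.connectedComponentsWithStats(m)
    for i in range(1,n): print(s[i],ce[i]+[x0,y0],ray(c,*(ce[i]+[x0,y0]),57),ray(c,*(ce[i]+[x0,y0]),50))
print(proj(c,np.array([595,273.5,57]))/.7, proj(c,np.array([595,273.5,45]))/.7)
print(rel(o,[595,273.5,72]))
E
```

```text
[  9  10  26  27 520] [276.52884615 212.90961538] [593.84109213 278.81511376  57.        ] [594.43873632 276.64199433  50.        ]
[394.65771539 312.94161732] [394.59793078 306.587798  ]
(array([-1.1, -1.2, 88.9]), None)
```

```bash
python3 - <<'E'
import pickle
from h import *
o,c=pickle.load(open("wrist.pkl","rb"))
print("top back edge",ray(c,276.5,227,57),"front base edge",ray(c,276.5,200,45))
E
```

```text
top back edge [597.00011677 266.65983113  57.        ] front base edge [591.8643412  286.44773297  45.        ]
```

Call:
{"fn": "step_arm", "kwargs": {
  "increments": "0 0 0 0 -1 55 -1;0 0 0 0 -1 68 -1;0 0 0 0 -1 68 -1;0 0 0 0 -1 68 -1"
}}

```text
time: 2.65
tool_pos: [595.5, 274.2, 93.1]
tcp_rot: [3.138, -0.0, 1.827]
contact_force: [0.4, -0.5, 0.5]
grip_width: 0.7
```

Call:
{"fn": "step_arm", "kwargs": {
  "increments": "0 0 0 0 -1 8 -1;0 0 0 0 -1 12 -1;0 0 0 0 -1 14 -1;0 0 0 0 -1 16 -1;0 0 0 0 -1 18 -1;0 0 0 0 -1 18 -1"
}}

```text
time: 3.4
tool_pos: [593.2, 273.5, 72.5]
tcp_rot: [-3.142, -0.0, 1.827]
contact_force: [0.2, 0.1, 1.4]
grip_width: 0.2
```

Call:
{"fn": "step_arm", "kwargs": {
  "increments": "0 0 0 0 0 1 -1;0 0 0 0 0 1 -1"
}}

```text
time: 3.65
tool_pos: [593.2, 273.5, 71.7]
tcp_rot: [3.142, -0.0, 1.827]
contact_force: [-0.5, 0.0, 2.0]
grip_width: 0.7
```

Call:
{"fn": "step_arm", "kwargs": {
  "increments": "0 0 0 0 0 1 -1;0 0 0 0 0 1 -1"
}}

```text
time: 3.9
tool_pos: [593.2, 273.5, 71.2]
tcp_rot: [3.141, -0.0, 1.827]
contact_force: [-2.2, -0.8, 5.2]
grip_width: 0.6
```

Call:
{"fn": "step_arm", "kwargs": {
  "increments": "0 0 0 0 0 0.7 -1;0 0 0 0 0 0.7 -1"
}}

```text
time: 4.15
tool_pos: [593.2, 273.5, 71.1]
tcp_rot: [3.141, -0.0, 1.827]
contact_force: [-2.5, -1.2, 9.2]
grip_width: 0.3
```

Call:
{"fn": "step_arm", "kwargs": {
  "increments": "0 0 0 0 0 -40 -1;0 0 0 0 0 -90 -1;0 0 0 0 0 -90 -1;0 0 0 0 0 -90 -1"
}}

```text
time: 4.65
tool_pos: [592.8, 273.3, 159.3]
tcp_rot: [-3.141, 0.0, 1.827]
contact_force: [0.3, 0.3, -0.2]
grip_width: 0.3
```

```bash
python3 wl.py w2; python3 - <<'E'
import pickle
from h import *
o,c=pickle.load(open("wrist.pkl","rb"))
f=c["frame"].max(2)
x0,y0,x1,y1=255,190,300,235
m=(f[y0:y1,x0:x1]<110).astype(np.uint8)
n,l,s,ce=cv2.connectedComponentsWithStats(m)
for i in range(1,n): print(s[i],ce[i]+[x0,y0])
# handset: jaw along handset x or anything
E
```

```text
{'time': 4.65, 'tool_pos': [592.82, 273.319, 159.313], 'tcp_rot': [-3.141, 0.0, 1.827], 'contact_force': [0.27, 0.278, -0.166], 'grip_width': 0.324}
tip px800 [397.83207184 376.14882433]
[ 14  10  24  23 446] [280.59865471 211.06950673]
```

View pics/w2.png

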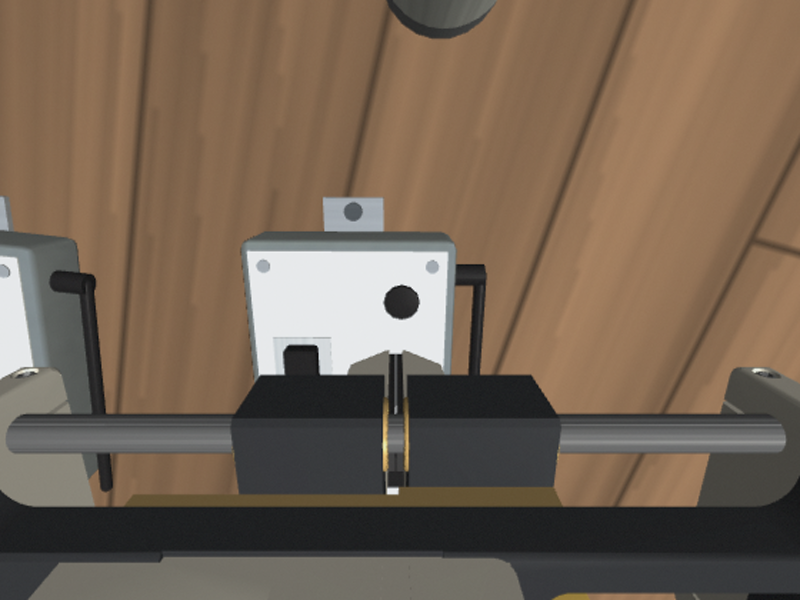

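The key now appears about 4 px lower (23 rows against 27). The arm stopped on it at 9 N with the tip at 49 mm, so it is fully down. Next is the handset.

```bash
python3 - <<'E'
from h import *
from plant import get_obs
print(rel(get_obs(),[652,-141.5,140]))
E
```

```text
(array([-416.2,  -47.3,   18.7]), None)
```

Call:
{"fn": "step_arm", "kwargs": {
  "increments": "0 0 0 -416 -47 0 -1;0 0 0 -416 -47 0 -1;0 0 0 -416 -47 0 -1;0 0 0 -416 -47 0 -1;0 0 0 -416 -47 0 -1;0 0 0 -416 -47 0 -1;0 0 0 -416 -47 0 -1;0 0 0 -416 -47 0 -1;0 0 0 -416 -47 0 -1;0 0 0 -416 -47 0 -1;0 0 0 -416 -47 0 -1"
}}

```text
time: 6.08
tool_pos: [653.1, -139.5, 160.0]
tcp_rot: [-3.142, -0.0, 1.829]
contact_force: [-0.2, 0.4, 0.3]
grip_width: 0.4
```

```bash
python3 wl.py w3; python3 - <<'E'
import pickle
from h import *
o,c=pickle.load(open("wrist.pkl","rb"))
print(proj(c,np.array([652,-141.5,31]))/.7)
print(rel(o,[652,-141.5,53]))
E
```

```text
{'time': 6.075, 'tool_pos': [653.095, -139.471, 160.005], 'tcp_rot': [-3.142, -0.0, 1.829], 'contact_force': [-0.22, 0.417, 0.309], 'grip_width': 0.425}
tip px800 [397.78800468 376.16434408]
[394.17976352 301.19123245]
(array([ -1.7,  -1.6, 107. ]), None)
```

View pics/w3.png

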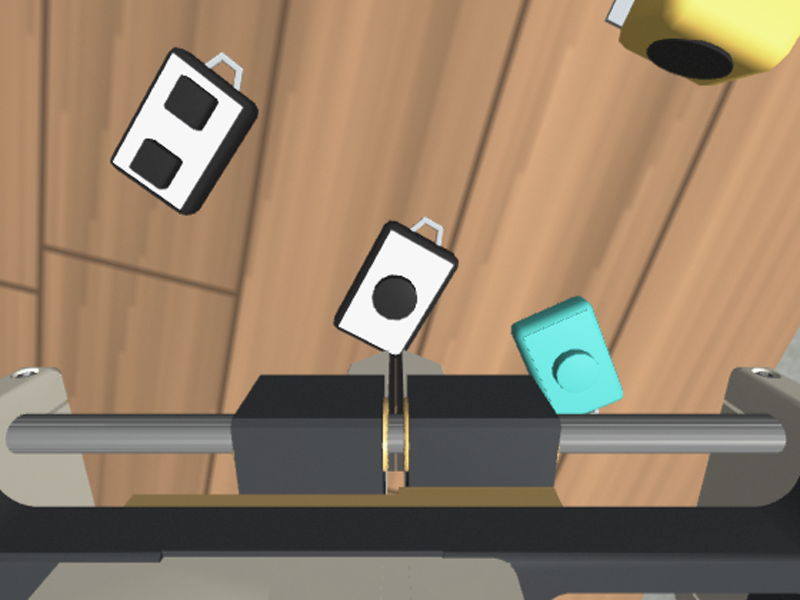

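The single-round-key handset is at (394,298), and my estimate projects to (394,301), so they agree. I'll descend.

Call:
{"fn": "step_arm", "kwargs": {
  "increments": "0 0 0 -1 -1 55 -1;0 0 0 -1 -1 90 -1;0 0 0 -1 -1 95 -1;0 0 0 -1 -1 95 -1;0 0 0 -1 -1 95 -1"
}}

```text
time: 6.75
tool_pos: [653.5, -142.4, 67.2]
tcp_rot: [3.138, 0.002, 1.827]
contact_force: [-0.1, 0.7, 0.5]
grip_width: 0.4
```

Call:
{"fn": "step_arm", "kwargs": {
  "increments": "0 0 0 0 0 5 -1;0 0 0 0 0 5 -1;0 0 0 0 0 5 -1;0 0 0 0 0 5 -1"
}}

```text
time: 7.25
tool_pos: [652.4, -142.1, 60.1]
tcp_rot: [3.141, 0.0, 1.827]
contact_force: [0.6, 0.5, -0.1]
grip_width: 0.2
```

Settled about 7 mm above the key, so I'll press straight down in small steps.

Call:
{"fn": "step_arm", "kwargs": {
  "increments": "0 0 0 0 0 4 -1;0 0 0 0 0 7 -1;0 0 0 0 0 8.5 -1;0 0 0 0 0 10 -1;0 0 0 0 0 11 -1;0 0 0 0 0 11.5 -1;0 0 0 0 0 11.5 -1"
}}

```text
time: 8.12
tool_pos: [652.3, -142.1, 48.6]
tcp_rot: [-3.141, -0.0, 1.827]
contact_force: [-1.5, 1.5, 2.8]
grip_width: 0.4
```

Call:
{"fn": "step_arm", "kwargs": {
  "increments": "0 0 0 0 0 1 -1;0 0 0 0 0 1.5 -1;0 0 0 0 0 1.5 -1"
}}

```text
time: 8.5
tool_pos: [652.3, -142.1, 47.3]
tcp_rot: [3.141, -0.0, 1.827]
contact_force: [-2.6, 1.9, 4.1]
grip_width: 0.3
```

Call:
{"fn": "step_arm", "kwargs": {
  "increments": "0 0 0 0 0 0.7 -1;0 0 0 0 0 1 -1;0 0 0 0 0 1 -1"
}}

```text
time: 8.88
tool_pos: [652.4, -142.1, 47.1]
tcp_rot: [3.141, 0.0, 1.827]
contact_force: [-4.5, 0.6, 10.7]
grip_width: 0.4
```

The tip stopped at 25 mm with 10.7 N, which is the hard stop. I'll lift straight up and look.

Call:
{"fn": "step_arm", "kwargs": {
  "increments": "0 0 0 0 0 -10 -1;0 0 0 0 0 -50 -1;0 0 0 0 0 -110 -1;0 0 0 0 0 -110 -1;0 0 0 0 0 -110 -1;0 0 0 0 0 -110 -1"
}}

```text
time: 9.62
tool_pos: [651.5, -141.9, 154.1]
tcp_rot: [-3.139, -0.002, 1.827]
contact_force: [-0.1, -0.6, 0.8]
grip_width: 0.8
```

```bash
python3 wl.py w4; python3 - <<'E'
from h import *
from plant import get_obs
print(rel(get_obs(),[550.5,203,115]))
E
```

```text
{'time': 9.625, 'tool_pos': [651.546, -141.876, 154.097], 'tcp_rot': [-3.139, -0.002, 1.827], 'contact_force': [-0.119, -0.595, 0.813], 'grip_width': 0.769}
tip px800 [397.92921308 376.24413178]
(array([359.2, -10.4,  39.8]), None)
```

View pics/w4.png

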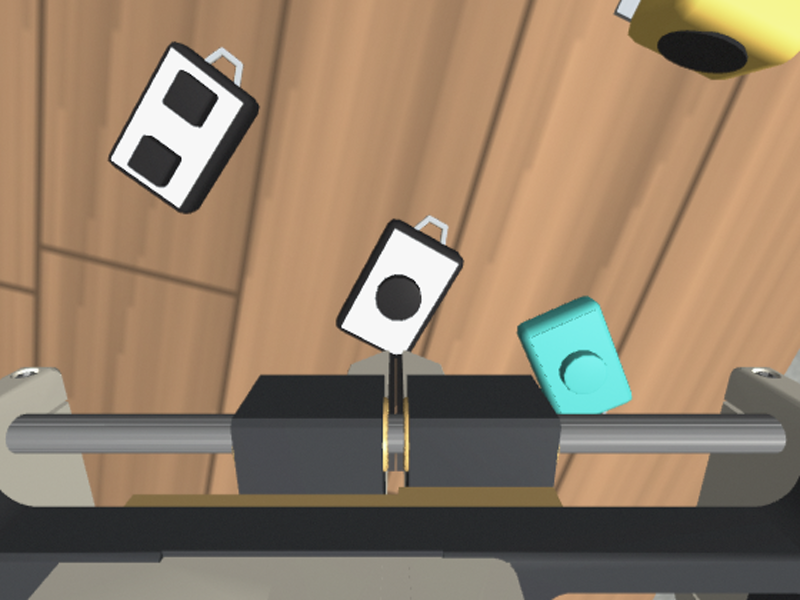

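The handset hasn't moved and its key, at (398,297), is up again. Next is the bar key.

Call:
{"fn": "step_arm", "kwargs": {
  "increments": "0 0 0 359 -10 0 -1;0 0 0 359 -10 0 -1;0 0 0 359 -10 0 -1;0 0 0 359 -10 0 -1;0 0 0 359 -10 0 -1;0 0 0 359 -10 0 -1;0 0 0 359 -10 0 -1;0 0 0 359 -10 0 -1;0 0 0 359 -10 0 -1;0 0 0 359 -10 0 -1;0 0 0 359 -10 0 -1"
}}

```text
time: 11.05
tool_pos: [552.0, 201.9, 156.0]
tcp_rot: [-3.142, -0.0, 1.826]
contact_force: [-0.5, -0.1, -0.5]
grip_width: 0.3
```

```bash
python3 wl.py w5; python3 - <<'E'
import pickle
from h import *
o,c=pickle.load(open("wrist.pkl","rb"))
for p in ([550.5,203,57],[594.5,275,49]): print(proj(c,np.array(p))/.7)
print(rel(o,[550,203,79]))
E
```

```text
{'time': 11.05, 'tool_pos': [552.022, 201.893, 155.992], 'tcp_rot': [-3.142, -0.0, 1.826], 'contact_force': [-0.474, -0.097, -0.527], 'grip_width': 0.316}
tip px800 [397.78966397 376.14702167]
[394.77668112 311.57415274]
[504.37312639 206.62377711]
(array([ 1.6, -1.7, 77. ]), None)
```

View pics/w5.png

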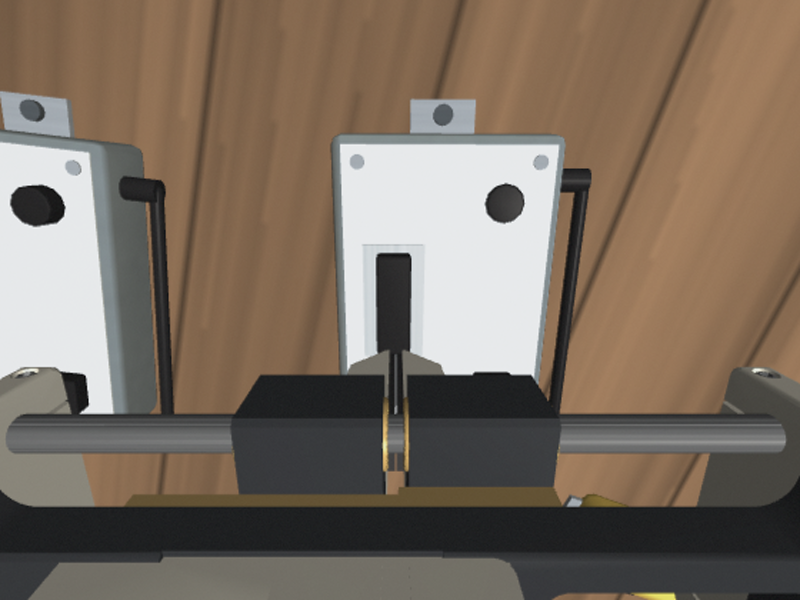

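The bar key spans (377-411, 253-355), in line with the prediction at column 395. The pressed round key at (504,203) sits visibly low. I'll descend, let the arm settle, then press.

Call:
{"fn": "step_arm", "kwargs": {
  "increments": "0 0 0 1.5 -1 50 -1;0 0 0 1.5 -1 68 -1;0 0 0 1.5 -1 68 -1;0 0 0 1.5 -1 68 -1;0 0 0 1.5 -1 68 -1;0 0 0 1.5 -1 68 -1"
}}

```text
time: 11.85
tool_pos: [550.8, 203.9, 88.9]
tcp_rot: [3.14, -0.0, 1.827]
contact_force: [0.2, 0.5, -0.0]
grip_width: 0.4
```

Call:
{"fn": "step_arm", "kwargs": {
  "increments": "0 0 0 0 0 4 -1;0 0 0 0 0 7 -1;0 0 0 0 0 9 -1;0 0 0 0 0 11 -1;0 0 0 0 0 13 -1;0 0 0 0 0 14.5 -1;0 0 0 0 0 14.5 -1"
}}

```text
time: 12.72
tool_pos: [550.5, 203.9, 73.3]
tcp_rot: [3.141, -0.0, 1.827]
contact_force: [0.5, -0.5, -0.0]
grip_width: 0.5
```

Call:
{"fn": "step_arm", "kwargs": {
  "increments": "0 0 0 0 0 1 -1;0 0 0 0 0 2 -1;0 0 0 0 0 2 -1"
}}

```text
time: 13.1
tool_pos: [550.6, 203.9, 71.5]
tcp_rot: [3.141, -0.0, 1.827]
contact_force: [0.2, 0.6, 1.3]
grip_width: 0.2
```

Call:
{"fn": "step_arm", "kwargs": {
  "increments": "0 0 0 0 0 0.8 -1;0 0 0 0 0 0.8 -1"
}}

```text
time: 13.35
tool_pos: [550.6, 203.9, 71.2]
tcp_rot: [3.141, -0.0, 1.827]
contact_force: [-1.9, -0.7, 5.8]
grip_width: 0.1
```

Call:
{"fn": "step_arm", "kwargs": {
  "increments": "0 0 0 0 0 0.6 -1;0 0 0 0 0 0.6 -1"
}}

```text
time: 13.6
tool_pos: [550.6, 203.9, 71.1]
tcp_rot: [3.141, -0.0, 1.827]
contact_force: [-2.7, -0.7, 8.8]
grip_width: 0.6
```

Call:
{"fn": "step_arm", "kwargs": {
  "increments": "0 0 0 0 0 -20 -1;0 0 0 0 0 -90 -1;0 0 0 0 0 -90 -1;0 0 0 0 0 -90 -1;0 0 0 0 0 -90 -1"
}}

```text
time: 14.22
tool_pos: [549.5, 203.6, 158.4]
tcp_rot: [-3.139, -0.0, 1.827]
contact_force: [-0.1, -0.9, -0.1]
grip_width: 0.4
```

```bash
python3 wl.py w6
```

```text
{'time': 14.225, 'tool_pos': [549.526, 203.643, 158.366], 'tcp_rot': [-3.139, -0.0, 1.827], 'contact_force': [-0.075, -0.901, -0.149], 'grip_width': 0.432}
tip px800 [397.95206504 376.16156392]
```

View pics/w6.png

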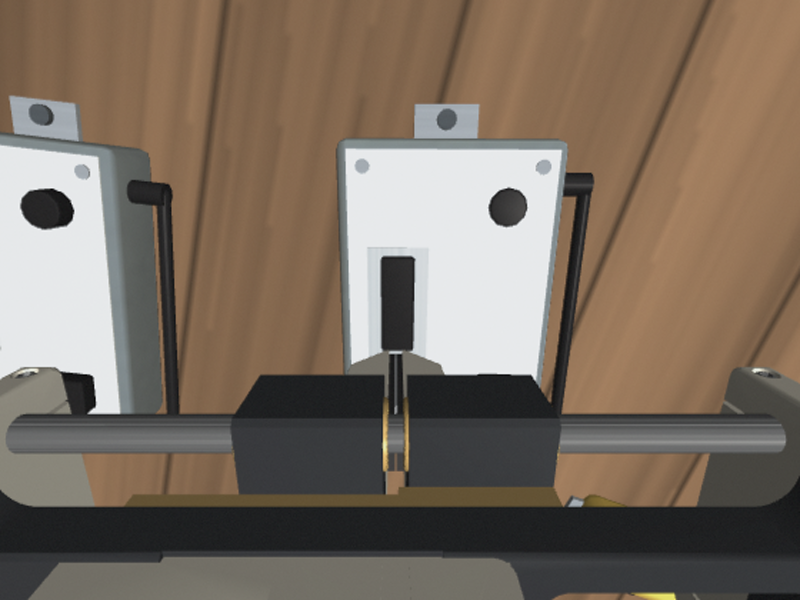

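The bar key now ends at row 351 with the white plate visible beyond it, so it has sunk level with the round key. One last check of the whole bench against the first picture, then I'll hand in.

```bash
python3 - <<'E'
import pickle
from h import *
from plant import capture
c=capture("scene");a=pickle.load(open("scene.pkl","rb"))["frame"].astype(int);b=c["frame"].astype(int)
d=(abs(a-b).max(2)>60).astype(np.uint8)
n,l,s,ce=cv2.connectedComponentsWithStats(d)
print([s[i].tolist() for i in range(1,n) if s[i][4]>8])
cv2.imwrite("pics/s9.png",cv2.resize(c["frame"][100:350,130:450,::-1],(768,600),interpolation=cv2.INTER_CUBIC))
E
```

```text
[[158, 0, 9, 24, 105], [202, 0, 18, 7, 66], [228, 0, 58, 50, 851], [272, 4, 27, 13, 127], [285, 4, 12, 3, 15], [184, 7, 43, 57, 1153], [286, 15, 4, 3, 9], [295, 16, 17, 17, 158], [237, 20, 13, 22, 97], [280, 20, 9, 6, 27], [291, 26, 6, 6, 25], [157, 32, 4, 10, 15], [295, 33, 4, 7, 12], [300, 33, 4, 12, 32], [135, 40, 25, 10, 63], [274, 42, 3, 7, 15], [249, 45, 90, 115, 2447], [298, 45, 11, 11, 56], [307, 54, 6, 8, 26], [180, 64, 5, 3, 9], [174, 69, 38, 27, 182], [124, 85, 17, 30, 246], [133, 84, 28, 22, 189], [315, 90, 12, 19, 76], [152, 99, 22, 17, 158], [301, 121, 12, 4, 21], [290, 131, 19, 13, 60], [298, 175, 14, 11, 27], [326, 176, 7, 3, 13]]
```

View pics/s9.png

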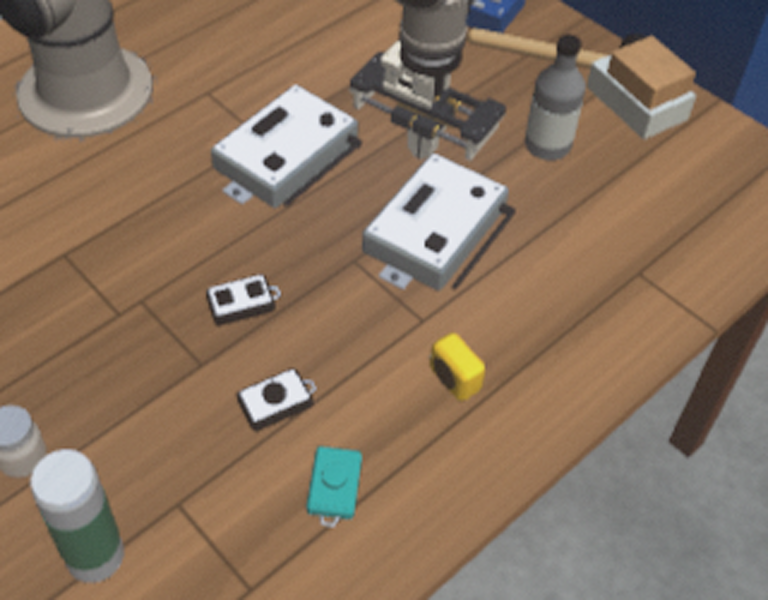

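On the bench, only the far receiver's round and bar keys have changed: both are low, at (478,192) and (419,199). Its square key at (435,242) is still up, nothing else has moved and the arm is clear.

```bash
python3 -c "
from plant import close_job
print(close_job())"
```

```text
the job is handed in; nothing more can be done
None
```

I paired the single-key handset with the farther receiver and handed the job in at about 14 s on the robot's clock. I pressed with the closed fingertips only, in the order asked:

| Press | Peak upward force | Where the tip stopped | Afterwards |
|---|---|---|---|
| Receiver's round key | 9.2 N | 49 mm above the bench (full travel) | stays down |
| Handset's key | 10.7 N | 25 mm above the bench (full travel) | came up again; handset did not move |
| Receiver's bar key | 8.8 N | 49 mm above the bench (full travel) | stays down |

**Last checks:** in the final pictures the round and bar keys are down and the square key is up. Both handsets, the turquoise look-alike and everything else in view are where they started. The gripper was clear of everything, about 80 mm above the receiver.

**Disagreements:**
- The cameras differed by 2–4 mm on the key centres. I used values in between, well within each key's size.
- While the bar key was sliding, the force reading was near 0–1 N rather than the expected 3 N. It rose only at the stop, so I judged full travel by stop height, the force rise and the pictures.

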